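# Nip up a gearbox lifting eye with a tommy bar

### The job

The lifting eye on top of the gearbox is only part-way screwed in. Take the steel bar from its wooden rest, slide it through the loop of the eye and use it to turn the eye clockwise (seen from above) until it is fully home, nipping it up firmly against the stop but not forcing it. Then draw the bar out and lay it back on its rest; do not touch the gearbox or the eye with the gripper, and leave the other things alone.

Things in the scene. Friction and masses are not known exactly. Their poses are not given: they have to be found in the camera images.
- gearbox: cast aluminium gearbox, fixed; 190 x 150 mm (x, y), deck 75 mm high, round boss (40 mm) mid-deck up to 89 mm; 24 mm shaft at the +x end. The eye's right-hand thread (pitch 3 mm) has 0.6 to 1 rad left to a rigid stop, whose angle is not known and must be felt; drag 0.12 N m, stays where left. Nipped firmly: 0.4 to 1.0 N m against the stop, about 6 N sideways on the bar 100 mm from the eye. Origin: centre of its underside, z up
- eye_hole (a point): centre of the hole of the dark steel lifting eye, which stands upright on the boss and turns about the vertical line through this point; both ends of the hole are alike. Hole 16 mm across, 18 mm long, mouths rounded 5 mm; 113 mm above the bench when the eye is home, under 1 mm higher before. Ring 36 mm across outside, on a collar 34 mm across, 8 mm high. x: the hole's axis, level, turns with the eye
- bar: plain round steel bar, 12 mm in diameter, 240 mm long, round-nosed ends, about 0.2 kg, lying level in the two V notches of the rest. In the hole it has about 0.33 rad of slack either way before it bites. Origin at its middle, x along its length
- rest: wooden bar rest, fixed to the bench: base 210 x 70 x 12 mm (long side along its x) with two V-notched uprights, 12 mm thick, 48 mm wide and about 55 mm high, at 85 mm either side of its middle; free between them. Origin: centre of its underside, z up
- rest_seat (a point): where the middle of the bar lies when it is in the rest, above the middle of the rest, 42 mm above the bench; x along the bar
- socket: bystander: dark steel socket, 32 mm across, 38 mm high, standing; origin at the centre of its underside
- spanner: bystander: steel spanner 170 mm long, lying on the bench; origin on its underside
- spray: bystander: spray can 58 mm across, 170 mm high, standing; origin at the centre of its underside
- offcut: bystander: wooden offcut 130 x 60 x 35 mm; origin at the centre of its underside
Things that resemble listed ones, but are neither listed nor needed, are in the scene too. Of the things that look like the bar, the larger one is meant. Leave any green look-alike of the rest alone.

How it is judged:
On the way, in this order (a step that is already met when the one before it is completed fails the run):
1. the bar is through the loop of the eye, at least 25 mm out on the far side (x of eye_hole in the frame of bar between -0.095 and 0.095 m and y of eye_hole in the frame of bar between -0.01 and 0.01 m and z of eye_hole in the frame of bar between -0.01 and 0.01 m), for 0.1 s.
2. with the bar through the loop, the eye is home (its collar within 0.1 mm of the boss) and the bar bears on it with more than 45 N (about 0.36 N m) (z of eye_hole in the frame of gearbox below 0.1131 m and contact force between bar and gearbox above 45 N and distance between eye_hole and bar below 0.1 m), for 0.1 s.
At the end, for the whole second after the job is handed in: the eye is home (its collar within 0.1 mm of the boss) and the bar lies at rest in both notches of its rest, its middle within 30 mm of the rest's middle (z of eye_hole in the frame of gearbox below 0.1131 m and distance between bar and rest_seat below 0.03 m and angle between the x axis of bar and the x axis of rest_seat, either way round below 0.1 rad and linear speed of bar below 0.02 m/s); the robot touches nothing.
It fails at once if the bar is forced against the eye or gearbox (over 130 N of contact in the loop, which is about 1 N m) (contact force between bar and gearbox above 130 N).
It fails at once if the gripper or arm touches the gearbox or the eye (over 2 N) (contact force between any of the fingers, the arm and gearbox above 2 N).
It fails at once if a bystander is moved more than 30 mm (distance of any of socket, spanner, spray, offcut from where it was at the start of the episode above 0.03 m).
It also fails if it takes over 66 s, if anything falls off the work surface, if the arm or the gripper's body presses on something with over 40 N, if the wrist force passes 120 N, or if a joint passes its speed limit or range.

### The arm

A 7-joint arm with a two-finger parallel gripper is mounted at the origin on the work surface. World frame = base frame: x ahead of the robot, y to its left, z up, the work surface at z = 0. Lengths are in m, angles in rad, forces in N, time in s.
With the tool pointing down it reaches from about 0.425 to 0.975 m from the base axis. Payload 16.7 kg.
Tool frame: the origin (TCP) lies on the centre line of the jaws, within the pads' length; the fingertips stand 25 mm ahead of it and the grasp point (between the pads) lies 6 mm ahead of it (arm.finger_overhang is the distance from the TCP to the fingertips, in m); z points along the fingers, y is the line along which they close (so a half turn about z gives the same grasp; the last joint's range is limited). The gripper opens to 85 mm and grips with 20 to 120 N. Pads are 22 mm wide; open, the fingers measure 114 mm over their backs; the gripper's body (76 mm by 85 mm) begins 54 mm behind the grasp point. The pads swing forward as they close: fully open they stand 13 mm farther back than shut.
Start: joints at [1.171, 0.426, 0.074, 1.606, -0.034, 1.111, -0.067], TCP at [0.167, -0.654, 0.256] pointing down, gripper open.
Joint ranges: [-2.85, 2.85], [-0.5, 2.14], [-1.23, 1.37], [0.21, 2.46], [-1.02, 4.16], [0.16, 2.05], [-2.73, 2.73]. Speed limits (rad/s): [1.89, 1.89, 2.39, 2.39, 3.01, 3.01, 3.01].

### API

Orientations are given as [roll, pitch, yaw] about the fixed x, y, z axes, in that order (R = Rz(yaw) Ry(pitch) Rx(roll)).
In Python, from plant import state, camera, get_calibration, job_done, arm gives the robot as it stands.
- The arm moves only by the tool drive_tool, never from a script. Its argument "increments" is text: rows parted by semicolons, each of 5 numbers parted by spaces: the opening in per cent of the stroke, from 0 (shut) to 100 (fully open), then the shift along the tool's x, y, z in m, then the turn about the tool's z in degrees. A call has 1 to 12 rows; each row shifts and turns the commanded pose from where the row before left it, along the tool's axes as they then stand; what a row does not reach is not made up. A row lasts 1/12 s, in which the tool goes at most 41.7 mm and 7.16 degrees, less where a joint would pass 70% of its speed; a pose out of reach is approached as far as the arm can. A call is refused whole if a number of a shift passes 0.0417 or a number of a turn 7.16, either way. A call with a gripper value outside its range is refused whole. The fingers move at their own pace and stop on an object; "force" is the grip in N (left out, the last holds). Time passes only in rows, so rows that do not move let the fingers close. It gives the time, the measured TCP pose, the force, the opening and the grip force at its end, in the units of the state.
- state(): the state, without advancing time (a new reading comes with each control period).
- camera(name): name is "side" or "top"; returns the picture (384x512x3 uint8, red, green, blue); there is no depth.
- get_calibration(name): a dict with "vertical_fov" (degrees; the focal length in pixels is half the picture's height over the tangent of half this angle, whatever the lens; pixels are square), "cx", "cy" (the principal point, pixels), "camera_from_world" (4x4, takes a point from world to camera coordinates). Camera axes: x right, y up, looking along -z (the intrinsics and any distortion apply to the point x, -y, -z); pixel columns grow to the right and rows downward; lengths in m; the calibration is good to about 2 mm. A picture is of the moment at which its call begins. get_calibration takes no time and is no camera call.
- job_done(): hands the job in; it is judged then, once.
The state is a dict: "time_s": time; "joints": joint angles; "qd": joint speeds; "effort": joint torques, N m; "eef_pos": TCP position; "tool_rot": TCP orientation; "ft_force": force on the tool from outside, world axes, zero at the start; "moment": the same for the moment, N m; "gripper_width": finger opening in m; "gripper_force": force on a finger pad.
Only numpy, scipy, OpenCV 4.12 (cv2) and the standard library are available. Lean on these libraries where they do the work, as an engineer would, in place of code of your own. Each camera call takes 0.05 s, during which the arm holds its last target. There are 200 camera calls.

## Working session

There is one attempt and no reset: what is moved stays moved. The work goes in short steps, Python scripts to look and compute and a tool call to move; the robot and the scene stay as the last step left them, time stands still between calls to the robot, and variables do not carry over. Pictures are saved under pics/ and viewed, at most 10 in all, crops included, and the job is handed in when it is done.

Besides the shell and the picture viewer there is one more tool, called in YAML: its name, and indented under it one key for each argument. drive_tool: Moves the arm, as the interface text tells. Its arguments: {"type":"object","properties":{"increments":{"type":"string"},"force":{"type":"number"}},"required":["increments"]}

```bash
ls; mkdir -p pics
python3 - <<'E'
from plant import *
import cv2,numpy as np
for n in("side","top"):
    im=camera(n); cv2.imwrite(f"pics/{n}0.png",im[:,:,::-1]); c=get_calibration(n); print(n,c)
    cv2.imwrite(f"pics/{n}0b.png",cv2.resize(im[:,:,::-1],(800,600),interpolation=cv2.INTER_CUBIC))
print(state())
E
```

```text
pics
side {'vertical_fov': 52.47733017120214, 'cx': 255.73874463118912, 'cy': 187.20647096574345, 'camera_from_world': array([[-0.71437648, -0.69971257, -0.00828009,  0.29793211],
       [ 0.48790389, -0.50654128,  0.7108908 , -0.32264896],
       [-0.50161343,  0.50380378,  0.70325366, -1.15205763],
       [ 0.        ,  0.        ,  0.        ,  1.        ]])}
top {'vertical_fov': 49.15851137881988, 'cx': 261.65916878874185, 'cy': 191.59715903938252, 'camera_from_world': array([[ 0.02467344, -0.99955095, -0.01700375, -0.05159965],
       [ 0.99578435,  0.02307025,  0.08877662, -0.50396566],
       [-0.08834447, -0.01912249,  0.99590641, -1.25439791],
       [ 0.        ,  0.        ,  0.        ,  1.        ]])}
{'time_s': 0.1, 'joints': array([ 1.17051116,  0.42668866,  0.0739055 ,  1.60654402, -0.03407415,
        1.11077911, -0.06712943]), 'qd': array([-0.00020503, -0.00214922,  0.00052247, -0.0004055 , -0.00100067,
       -0.00042125, -0.00018017]), 'effort': array([ 7.17183837e-03, -9.51522446e+01,  3.77042904e+00, -4.64405644e+01,
        1.95265305e-02,  6.40872808e-03, -3.82585057e-07]), 'eef_pos': array([ 0.16736688, -0.65357813,  0.25566892]), 'tool_rot': array([-3.14044060e+00,  1.27667029e-04,  2.50687833e-01]), 'ft_force': array([ 0.27773622, -0.31659563,  0.12986916]), 'moment': array([ 0.0327101 , -0.01304711, -0.02723376]), 'gripper_force': 0.0, 'gripper_width': 0.08547729188490161}
```

View pics/top0b.png

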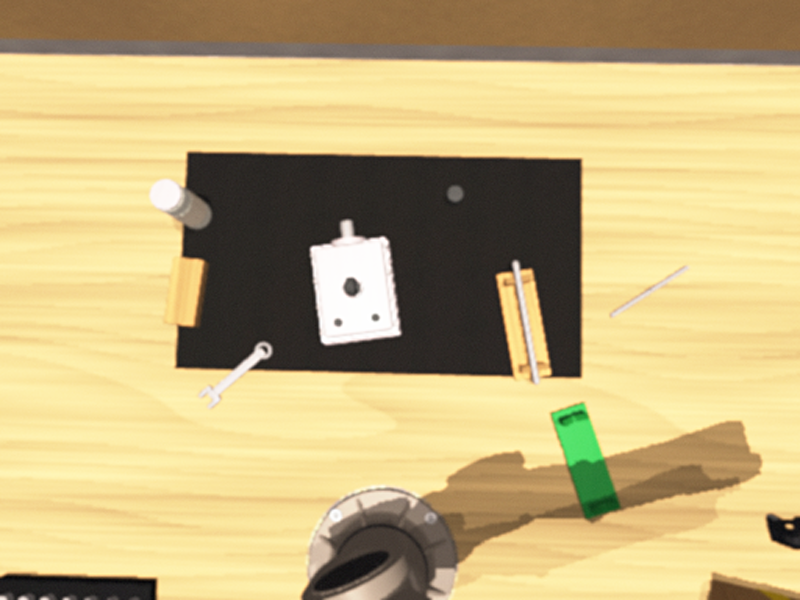

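View pics/side0b.png

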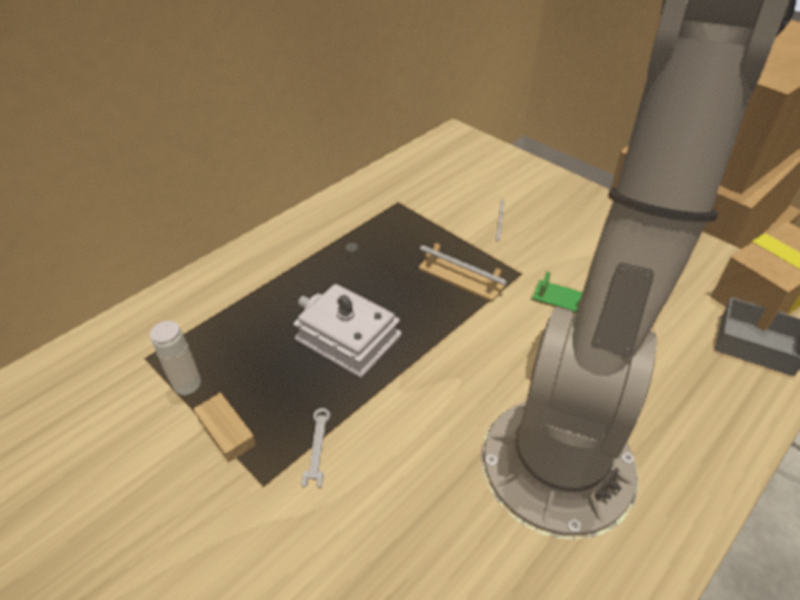

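The top view shows the gearbox at about (355,290) with the eye at (351,287), and the bar in its rest from (516,262) to (537,382). The thin look-alike is at (650,290) and the green rest at (585,460). The side view shows the eye at (345,305) and the bar from (422,249) to (504,283).

```bash
cat > h.py <<'E'
import cv2,numpy as np
from plant import *
def cal(n):
    c=get_calibration(n);f=192/np.tan(np.radians(c["vertical_fov"]/2));return f,c["cx"],c["cy"],np.array(c["camera_from_world"])
def ray(n,p):
    f,cx,cy,T=cal(n);d=T[:3,:3].T@np.array([(p[0]-cx)/f,-(p[1]-cy)/f,-1]);o=-T[:3,:3].T@T[:3,3];return o,d
def onz(n,p,z):
    o,d=ray(n,p);return o+d*(z-o[2])/d[2]
def tri(a,b):
    (o,d),(p,e)=ray("top",a),ray("side",b)
    s,t=np.linalg.lstsq(np.c_[d,-e],p-o,rcond=None)[0]
    A,B=o+s*d,p+t*e;return (A+B)/2,np.linalg.norm(A-B)
def proj(n,P):
    f,cx,cy,T=cal(n);q=T[:3,:3]@np.array(P)+T[:3,3];return np.array([cx-f*q[0]/q[2],cy+f*q[1]/q[2]])
def avg(n,k=6): return np.mean([camera(n).astype(float) for _ in range(k)],0).astype(np.uint8)
E
python3 - <<'E'
from h import *
t=cv2.imread("pics/top0.png");s=cv2.imread("pics/side0.png")
def crop(im,x,y,w,h,k): return cv2.resize(im[y:y+h,x:x+w],None,fx=k,fy=k,interpolation=cv2.INTER_CUBIC)
# eye crops 40x40 @10 ; bar crops @
a=crop(t,205,164,40,30,10);b=crop(s,200,180,40,30,10)
c=crop(t,305,155,60,100,3);d=crop(s,260,150,70,50,5)
o=np.zeros((600,800,3),np.uint8);o[:300,:400]=a;o[:300,400:]=b;o[300:,:180]=c;o[300:550,400:750]=d
cv2.imwrite("pics/crop1.png",o)
E
```

```text
(no output)
```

View pics/crop1.png

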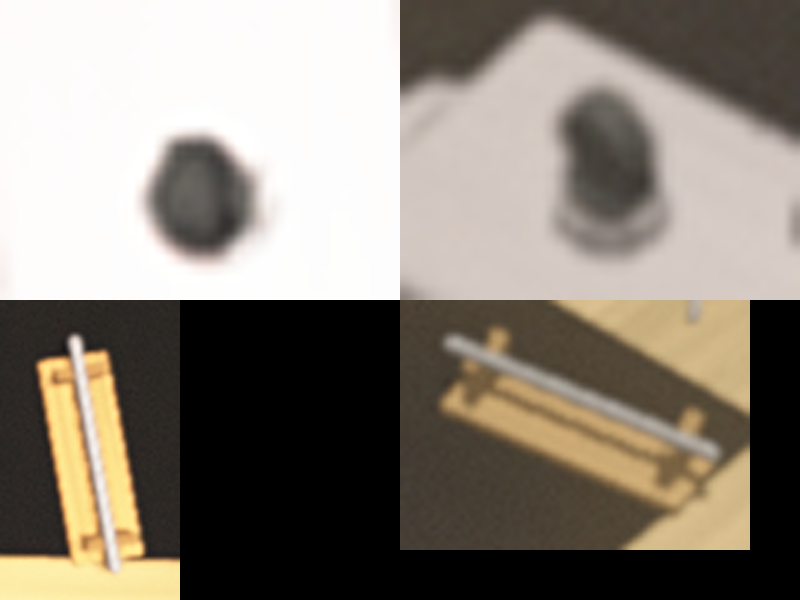

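The crop shows the eye as a dark blob in the top view, elongated roughly along world x. The orientation isn't clear yet, so I'll average frames, boost the contrast, and measure the bar and rest meanwhile.

Run:
```python
from h import *
t=avg("top",8)[:,:,::-1];s=avg("side",8)[:,:,::-1]
cv2.imwrite("pics/tavg.png",t);cv2.imwrite("pics/savg.png",s)
def crop(im,x,y,w,h,k,lo,hi):
    g=cv2.cvtColor(im,cv2.COLOR_BGR2GRAY)[y:y+h,x:x+w].astype(float);g=np.clip((g-lo)/(hi-lo)*255,0,255).astype(np.uint8)
    return cv2.resize(g,(w*k,h*k),interpolation=cv2.INTER_CUBIC)
a=crop(t,214,174,20,20,20,30,130);b=crop(s,210,183,20,25,20,30,150)
o=np.zeros((500,800),np.uint8);o[:400,:400]=a;o[:,400:]=b
cv2.imwrite("pics/crop2.png",o)
# eye mask
g=cv2.cvtColor(t,cv2.COLOR_BGR2GRAY).astype(float)
p=g[174:198,214:236];w=np.clip(200-p,0,130);yy,xx=np.mgrid[174:198,214:236]
print("eye blob",(w*xx).sum()/w.sum(),(w*yy).sum()/w.sum(),onz("top",((w*xx).sum()/w.sum(),(w*yy).sum()/w.sum()),.113))
# bar: gray bright, low saturation in region
for n,im,(x0,y0,x1,y1) in(("top",t,(310,155,360,252)),("side",s,(260,150,332,190))):
    h=cv2.cvtColor(im,cv2.COLOR_BGR2HSV);m=((h[...,1]<45)&(h[...,2]>115)).astype(np.uint8);mm=np.zeros_like(m);mm[y0:y1,x0:x1]=m[y0:y1,x0:x1]
    k,l,st,_=cv2.connectedComponentsWithStats(mm);i=1+st[1:,4].argmax();ys,xs=np.where(l==i);P=np.c_[xs,ys].astype(float);c=P.mean(0);u=np.linalg.svd(P-c)[2][0];q=(P-c)@u
    e=[c+u*q.min(),c+u*q.max()];print(n,len(P),c,e)
    if n=="top": print([onz("top",z,.042) for z in e],onz("top",c,.042)); te=e
    else: se=e
    # gearbox deck
for a in te:
    for b in se:print(tri(a,b))
T=cal("side")[3];print("sidecam",-T[:3,:3].T@T[:3,3]);T=cal("top")[3];print(-T[:3,:3].T@T[:3,3])
# deck contour
m=(g>190).astype(np.uint8);m[:, :190]=0;m[:,262:]=0;m[:140]=0;m[228:]=0
c=max(cv2.findContours(m,0,1)[0],key=cv2.contourArea);r=cv2.minAreaRect(c);print(r);print(np.array([onz("top",p,.075) for p in cv2.boxPoints(r)]))
```

```text
eye blob 224.69906633906635 183.42162162162163 [0.51779531 0.06395895 0.113     ]
top 272 [335.875      204.73529412] [array([329.14870542, 166.79634305]), array([343.01321817, 244.99765652])]
[array([ 0.5826537 , -0.24053797,  0.042     ]), array([ 0.35075301, -0.28374684,  0.042     ])] [ 0.46915946 -0.26168477  0.042     ]
side 163 [295.80368098 168.57668712] [array([268.88430689, 157.27558246]), array([323.3590313, 180.1447829])]
(array([ 0.58076799, -0.24010974,  0.04956097]), np.float64(0.0019479144227334071))
(array([ 0.48960101, -0.30069703, -0.01758268]), np.float64(0.22839509137987457))
(array([ 0.41300928, -0.18616617,  0.20248343]), np.float64(0.17734675607672332))
(array([ 0.34912438, -0.28415483,  0.0482962 ]), np.float64(0.004718541934661756))
sidecam [-0.2076302   0.62544282  1.04202383]
[ 0.39229514 -0.06393707  1.29312591]
((225.9093017578125, 179.09274291992188), (76.57095336914062, 49.99394989013672), 83.0189437866211)
[[ 0.63650409  0.15537623  0.075     ]
 [ 0.6577802   0.00934215  0.075     ]
 [ 0.43454322 -0.02393289  0.075     ]
 [ 0.41345532  0.11967388  0.075     ]]
```

View pics/crop2.png

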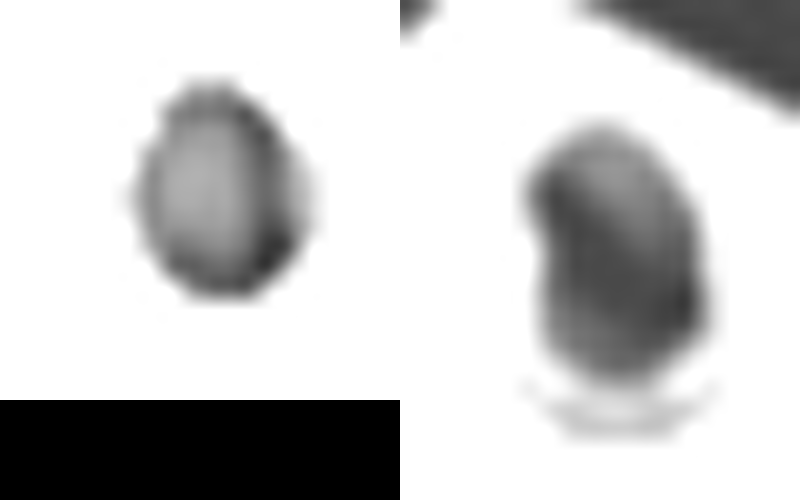

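The dark ring is longest along world x, tilted about 6°, so the hole axis yaw is about 96°. Its centre is near (0.518, 0.064). The bar's middle is at about (0.467, -0.262) with yaw 10.6°. Next move: to above the bar.

drive_tool:
  increments: "100 0.0153 -0.01375 0 3.8;100 0.0153 -0.01375 0 0;100 0.0153 -0.01375 0 0;100 0.0153 -0.01375 0 0;100 0.0153 -0.01375 0 0;100 0.0153 -0.01375 0 0;100 0.0153 -0.01375 0 0;100 0.0153 -0.01375 0 0;100 0.0153 -0.01375 0 0;100 0.0153 -0.01375 0 0;100 0.0153 -0.01375 0 0;100 0.0153 -0.01375 0 0"
  force: 90

```text
time_s: 1.9
eef_pos: [0.3171, -0.4564, 0.2564]
tool_rot: [3.141, -0.0, 0.184]
ft_force: [0.8, -0.3, 0.1]
gripper_width: 0.0852
gripper_force: 0.0
```

drive_tool:
  increments: "100 0.0153 -0.01375 0 0;100 0.0153 -0.01375 0 0;100 0.0153 -0.01375 0 0;100 0.0153 -0.01375 0 0;100 0.0153 -0.01375 0.01 0;100 0.0153 -0.01375 0.01 0;100 0.0153 -0.01375 0.01 0;100 0.0153 -0.01375 0.01 0;100 0.0153 -0.01375 0.01 0;100 0.0153 -0.01375 0.01 0;100 0.0153 -0.01375 0.01 0;100 0.0153 -0.01375 0.01 0"

```text
time_s: 2.9
eef_pos: [0.4674, -0.2605, 0.1761]
tool_rot: [3.141, -0.0, 0.184]
ft_force: [0.5, 0.3, 0.3]
gripper_width: 0.0854
gripper_force: 0.0
```

drive_tool:
  increments: "100 0 0 0.01 0;100 0 0 0 0;100 0 0 0 0"

```text
time_s: 3.15
eef_pos: [0.4664, -0.2616, 0.1661]
tool_rot: [-3.141, 0.001, 0.184]
ft_force: [0.4, -0.6, 0.6]
gripper_width: 0.0853
gripper_force: 0.0
```

drive_tool:
  increments: "100 0 0 0.02 0;100 0 0 0.02 0;100 0 0 0.02 0;100 0 0 0.02 0;100 0 0 0.015 0;100 0 0 0.013 0;100 0 0 0.01 0;100 0 0 0 0;100 0 0 0 0"

```text
time_s: 3.9
eef_pos: [0.4667, -0.2619, 0.0486]
tool_rot: [3.142, 0.0, 0.184]
ft_force: [1.0, 0.0, 0.9]
gripper_width: 0.0854
gripper_force: 0.0
```

drive_tool:
  increments: "50 0 0 0 0;30 0 0 0 0;20 0 0 0 0;10 0 0 0 0;5 0 0 0 0;0 0 0 0 0;0 0 0 0 0;0 0 0 0 0;0 0 0 0 0;0 0 0 0 0"
  force: 90

```text
time_s: 4.73
eef_pos: [0.4675, -0.2629, 0.0489]
tool_rot: [3.139, -0.001, 0.183]
ft_force: [1.3, -8.2, 2.9]
gripper_width: 0.0089
gripper_force: 87.8
```

drive_tool:
  increments: "0 0 0 -0.005 0;0 0 0 -0.01 0;0 0 0 -0.02 0;0 0 0 -0.02 0;0 0 0 -0.02 0;0 0 0 -0.02 0;0 0 0 -0.02 0;0 0 0 -0.01 0;0 0 0 0 0;0 0 0 0 0"

```text
time_s: 5.57
eef_pos: [0.4668, -0.2612, 0.1734]
tool_rot: [3.141, -0.001, 0.184]
ft_force: [0.1, 0.7, -2.1]
gripper_width: 0.0088
gripper_force: 87.8
```

Run:
```python
from h import *
s=state();print({k:np.round(s[k],4) for k in("eef_pos","tool_rot","ft_force","moment","gripper_width")})
t=avg("top",4)[:,:,::-1];q=avg("side",4)[:,:,::-1];cv2.imwrite("pics/t3.png",t);cv2.imwrite("pics/s3.png",q)
a=cv2.resize(t[130:260,280:400],None,fx=3.3,fy=3.3,interpolation=2);b=cv2.resize(q[90:220,230:350],None,fx=3.3,fy=3.3,interpolation=2)
cv2.imwrite("pics/c3.png",np.hstack([a,b]))
```

```text
{'eef_pos': array([ 0.4668, -0.2612,  0.1734]), 'tool_rot': array([ 3.1413e+00, -5.0000e-04,  1.8450e-01]), 'ft_force': array([ 0.0627,  0.6615, -2.1423]), 'moment': array([-0.0074, -0.001 , -0.0092]), 'gripper_width': np.float64(0.0088)}
```

View pics/c3.png

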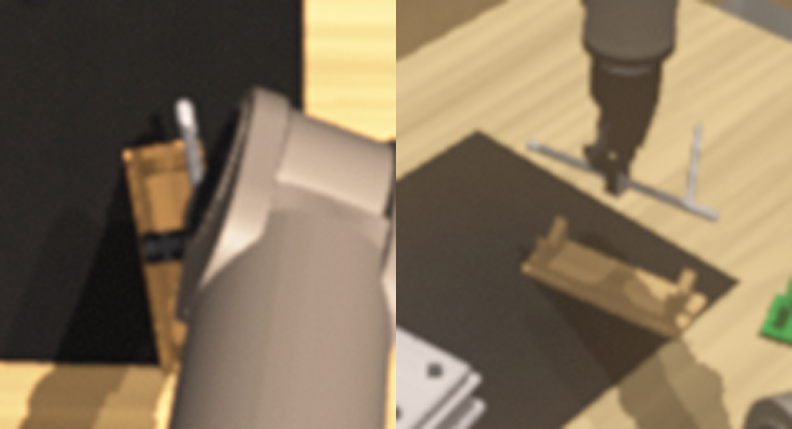

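The bar is held level and balanced (about 2.1 N) and its rest is empty. Next I'll turn it 86° and carry it to just short of the eye.

drive_tool:
  increments: "0 0 0 0 -6;0 0 0 0 -7;0 0 0 0 -7;0 0 0 0 -7;0 0 0 0 -7;0 0 0 0 -7;0 0 0 0 -7;0 0 0 0 -7;0 0 0 0 -7;0 0 0 0 -7;0 0 0 0 -7;0 0 0 0 -6"

```text
time_s: 6.97
eef_pos: [0.4668, -0.2613, 0.1731]
tool_rot: [-3.141, -0.0, 1.622]
ft_force: [-0.0, 0.2, -1.7]
gripper_width: 0.0093
gripper_force: 87.8
```

drive_tool:
  increments: "0 0 0 0 -4.3;0 0 0 0 0;0 0.02 0.012 0 0;0 0.02 0.012 0 0;0 0.02 0.012 0 0;0 0.02 0.012 0 0;0 0.02 0.012 0 0;0 0.02 0.012 0 0;0 0.02 0.012 0 0;0 0.0215 0.006 0 0;0 0 0 0 0;0 0 0 0 0"

```text
time_s: 7.97
eef_pos: [0.537, -0.089, 0.1732]
tool_rot: [-3.141, -0.0, 1.691]
ft_force: [-0.1, 0.2, -1.8]
gripper_width: 0.0092
gripper_force: 87.9
```

drive_tool:
  increments: "0 0 0 0.01 0;0 0 0 0.01 0;0 0 0 0.01 0;0 0 0 0.01 0;0 0 0 0.01 0;0 0 0 0.003 0;0 0 0 0 0;0 0 0 0 0"

```text
time_s: 8.63
eef_pos: [0.5369, -0.0902, 0.1202]
tool_rot: [-3.141, -0.0, 1.691]
ft_force: [-0.1, 0.1, -1.9]
gripper_width: 0.0091
gripper_force: 87.9
```

Run:
```python
from h import *
s=state();print({k:np.round(s[k],4) for k in("eef_pos","tool_rot","ft_force","moment","gripper_width")})
t=avg("top",8)[:,:,::-1];q=avg("side",8)[:,:,::-1];cv2.imwrite("pics/t4.png",t);cv2.imwrite("pics/s4.png",q)
a=cv2.resize(t[155:215,205:255],None,fx=8,fy=8,interpolation=2);b=cv2.resize(q[165:225,200:250],None,fx=8,fy=8,interpolation=2)
cv2.imwrite("pics/c4.png",np.hstack([a,b]))
```

```text
{'eef_pos': array([ 0.5369, -0.0902,  0.1202]), 'tool_rot': array([-3.1413e+00, -3.0000e-04,  1.6907e+00]), 'ft_force': array([-0.1293,  0.1379, -1.9301]), 'moment': array([-0.0481, -0.0008,  0.0025]), 'gripper_width': np.float64(0.0091)}
```

View pics/c4.png

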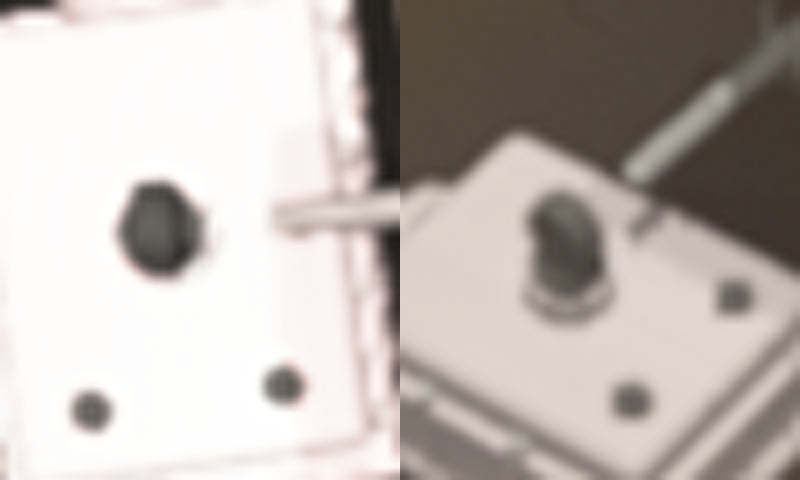

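The bar tip sits about 16 px right of the eye in the top view, and its axis there points almost at the eye. The side view suggests the bar may be slightly high, so I'll put numbers on it.

Run:
```python
from h import *
B=np.array([.5369,-.0902,.1133]);u=np.array([np.cos(1.6907),np.sin(1.6907),0])
t=cv2.imread("pics/t4.png");s=cv2.imread("pics/s4.png")
for n,im in(("top",t),("side",s)):
    g=cv2.cvtColor(im,cv2.COLOR_BGR2GRAY).astype(np.float32)
    a,b=proj(n,B+.06*u),proj(n,B+.155*u);d=(b-a)/np.linalg.norm(b-a);nn=np.array([-d[1],d[0]])
    print(n,"pred",a,b,"tip",proj(n,B+.12*u))
    off=np.arange(-5,5.01,.25);
    for r in(.07,.08,.09,.10,.11):
        c=proj(n,B+r*u);p=c+off[:,None]*nn
        v=cv2.remap(g,p[:,0].astype(np.float32)[None],p[:,1].astype(np.float32)[None],1)[0]
        gr=np.gradient(v);w=np.abs(gr)
        print(r,"profile",v[::2].astype(int))
    # eye silhouette by local threshold
    e=proj(n,B+.155*u);x0,y0=int(e[0])-11,int(e[1])-11
    k=cv2.resize(g[y0:y0+22,x0:x0+22],None,fx=10,fy=10,interpolation=2)
    th=110 if n=="side" else 140
    m=(k<th).astype(np.uint8)
    if n=="side": m[:, :]=m
    N,l,st,ce=cv2.connectedComponentsWithStats(m)
    for i in range(1,N):
        if st[i,4]>1500: print("blob",(st[i,:2]+.5)/10-.5+[x0,y0],st[i,2:4]/10,"cen",(ce[i]+.5)/10-.5+[x0,y0])
    # expected silhouette of ring centred at E with axis u
    E=B+.155*u;h=np.array([-u[1],u[0],0]);ph=np.linspace(0,6.28,60)
    P=np.array([proj(n,E+.018*(np.cos(f)*h+np.array([0,0,np.sin(f)]))+k*u) for f in ph for k in(-.0065,.0065)])
    print("exp bbox",P.min(0),P.max(0)-P.min(0),"E",e)
```

```text
top pred [258.18199714 179.97861913] [224.79023464 183.21429387] tip [237.08723401 182.02270986]
0.07 profile [ 32  31  31  37  56  81 118 153 184 207 216 215 197 171 133  95  64  40
  34  30  31]
0.08 profile [137 134 131 124 126 131 146 167 185 201 204 202 189 172 153 136 133 135
 145 155 158]
0.09 profile [209 209 210 201 193 179 166 179 192 204 216 206 196 190 184 193 202 206
 211 207 203]
0.1 profile [246 246 245 241 233 222 204 193 197 202 209 211 207 206 215 225 235 242
 243 245 245]
0.11 profile [246 246 244 240 227 211 201 193 194 200 202 200 204 211 221 234 241 243
 244 244 244]
blob [219.75 177.55] [ 9.9 11.5] cen [224.62189189 183.33807361]
exp bbox [221.60757545 176.6655214 ] [ 6.29805919 13.09647627] E [224.79023464 183.21429387]
side pred [238.47279675 178.03614077] [220.42785579 193.63389536] tip [227.24528477 187.74102021]
0.07 profile [ 58  58  58  59  65  77  94 115 135 153 158 160 154 134 110  87  74  67
  67  68  69]
0.08 profile [ 58  58  58  59  65  76  95 116 136 151 160 161 152 137 115  91  75  70
  68  69  70]
0.09 profile [ 58  58  58  59  63  76  93 114 134 152 163 163 160 144 120  95  78  71
  68  68  69]
0.1 profile [ 57  58  58  59  64  77  94 116 136 153 162 164 155 139 116  94  77  69
  69  69  69]
0.11 profile [ 81  75  73  75  76  79  98 119 136 152 166 164 151 137 110  88  74  70
  70  70  69]
blob [217.15 181.55] [13.4  5.6] cen [224.60567852 183.32130435]
blob [216.15 189.65] [ 8.7 12. ] cen [220.3953008 195.6169765]
exp bbox [215.07988789 188.0810943 ] [10.72463576 11.07646907] E [220.42785579 193.63389536]
```

The bar projects within about 0.1 px of prediction, and the eye lies on its line in both views. Inserting slowly along tool x.

drive_tool:
  increments: "0 0.005 0 0 0;0 0.005 0 0 0;0 0.005 0 0 0;0 0.004 0 0 0;0 0.003 0 0 0;0 0.003 0 0 0;0 0.003 0 0 0;0 0 0 0 0;0 0 0 0 0"

```text
time_s: 10.18
eef_pos: [0.5335, -0.0623, 0.1203]
tool_rot: [3.142, 0.0, 1.691]
ft_force: [0.3, -0.3, -2.1]
gripper_width: 0.0091
gripper_force: 87.9
```

drive_tool:
  increments: "0 0.003 0 0 0;0 0.003 0 0 0;0 0.003 0 0 0;0 0 0 0 0;0 0 0 0 0"

```text
time_s: 10.6
eef_pos: [0.5325, -0.0532, 0.1204]
tool_rot: [3.141, -0.0, 1.691]
ft_force: [0.9, 0.3, -1.8]
gripper_width: 0.0091
gripper_force: 87.9
```

drive_tool:
  increments: "0 0.004 0 0 0;0 0.004 0 0 0;0 0.004 0 0 0;0 0.004 0 0 0;0 0 0 0 0;0 0 0 0 0"

```text
time_s: 11.1
eef_pos: [0.5306, -0.0372, 0.1204]
tool_rot: [3.141, -0.0, 1.691]
ft_force: [0.5, 0.3, -1.7]
gripper_width: 0.0093
gripper_force: 87.9
```

drive_tool:
  increments: "0 0.004 0 0 0;0 0.004 0 0 0;0 0.004 0 0 0;0 0.004 0 0 0;0 0.004 0 0 0;0 0 0 0 0;0 0 0 0 0"

```text
time_s: 11.68
eef_pos: [0.5281, -0.0174, 0.1204]
tool_rot: [3.142, -0.0, 1.691]
ft_force: [1.0, -0.2, -2.3]
gripper_width: 0.009
gripper_force: 87.9
```

Run:
```python
from h import *
s=state();print({k:np.round(s[k],4) for k in("eef_pos","tool_rot","ft_force","moment")})
t=avg("top",4)[:,:,::-1];q=avg("side",4)[:,:,::-1];cv2.imwrite("pics/t5.png",t);cv2.imwrite("pics/s5.png",q)
a=cv2.resize(t[155:215,205:255],None,fx=8,fy=8,interpolation=2);b=cv2.resize(q[165:225,200:250],None,fx=8,fy=8,interpolation=2)
cv2.imwrite("pics/c5.png",np.hstack([a,b]))
```

```text
{'eef_pos': array([ 0.5281, -0.0174,  0.1204]), 'tool_rot': array([ 3.1416e+00, -1.0000e-04,  1.6913e+00]), 'ft_force': array([ 1.0378, -0.2374, -2.3145]), 'moment': array([ 0.0495, -0.0924, -0.0817])}
```

View pics/c5.png

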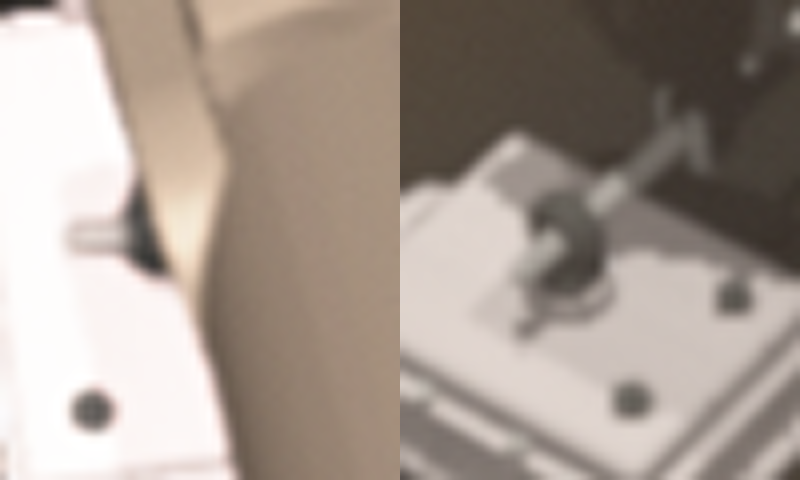

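The bar is through the loop with its tip about 38 mm past the eye. To make the turning softer I'll slide it 27 mm further, for a lever of about 55 mm, then ease the grip and start turning clockwise.

drive_tool:
  increments: "0 0.004 0 0 0;0 0.004 0 0 0;0 0.004 0 0 0;0 0.004 0 0 0;0 0.004 0 0 0;0 0.004 0 0 0;0 0.003 0 0 0;0 0 0 0 0;0 0 0 0 0"

```text
time_s: 12.83
eef_pos: [0.5249, 0.0093, 0.1203]
tool_rot: [-3.142, -0.0, 1.691]
ft_force: [0.5, -0.9, -2.6]
gripper_width: 0.009
gripper_force: 87.9
```

drive_tool:
  increments: "0 0.00003 -0.0019 0 2;0 0.00003 -0.0019 0 2;0 0.00003 -0.0019 0 2;0 0.00003 -0.0019 0 2;0 0 0 0 0;0 0 0 0 0"
  force: 30

```text
time_s: 13.33
eef_pos: [0.5175, 0.0085, 0.1204]
tool_rot: [3.141, 0.0, 1.552]
ft_force: [-0.8, -0.7, -1.5]
gripper_width: 0.009
gripper_force: 87.9
```

```bash
cat > q.py <<'E'
from h import *
s=state();p=s["eef_pos"];F=s["ft_force"];M=s["moment"];r=p-np.array([.518,.064,.1135])
print(s["time_s"],"pos",p.round(4),"yaw",round(np.degrees(s["tool_rot"][2]),2),"F",F.round(2),"Mz",round(M[2],3),"tau",round(M[2]+r[0]*F[1]-r[1]*F[0],3),"L",np.hypot(*r[:2]).round(4))
E
python3 q.py
```

```text
13.3333 pos [0.5175 0.0085 0.1204] yaw 88.92 F [-0.76 -0.66 -1.52] Mz 0.003 tau -0.038 L 0.0555
```

drive_tool:
  increments: "0 0.00003 -0.0019 0 2;0 0.00003 -0.0019 0 2;0 0.00003 -0.0019 0 2;0 0 0 0 0"
  force: 30

```text
time_s: 13.67
eef_pos: [0.5117, 0.0089, 0.1204]
tool_rot: [3.141, 0.0, 1.446]
ft_force: [1.5, -0.6, -2.5]
gripper_width: 0.0089
gripper_force: 87.8
```

drive_tool:
  increments: "0 0.00003 -0.0019 0 2;0 0.00003 -0.0019 0 2;0 0 0 0 0"

```text
time_s: 13.92
eef_pos: [0.5081, 0.0095, 0.1204]
tool_rot: [3.141, -0.0, 1.376]
ft_force: [1.8, -2.1, -1.4]
gripper_width: 0.0094
gripper_force: 87.8
```

drive_tool:
  increments: "0 0.00003 -0.0019 0 2;0 0.00003 -0.0019 0 2;0 0 0 0 0"

```text
time_s: 14.17
eef_pos: [0.5044, 0.0104, 0.1204]
tool_rot: [3.141, -0.0, 1.307]
ft_force: [2.2, -2.0, -0.6]
gripper_width: 0.0096
gripper_force: 87.9
```

```bash
python3 q.py
```

```text
14.1667 pos [0.5044 0.0104 0.1204] yaw 74.91 F [ 2.18 -1.96 -0.62] Mz -0.011 tau 0.133 L 0.0553
```

Biting now: the torque is about 0.13 N m, which matches the drag. The earliest possible stop is around yaw 50°, so I'll turn steadily to about 57°.

drive_tool:
  increments: "0 0.00002 -0.00144 0 1.5;0 0.00002 -0.00144 0 1.5;0 0.00002 -0.00144 0 1.5;0 0.00002 -0.00144 0 1.5;0 0.00002 -0.00144 0 1.5;0 0.00002 -0.00144 0 1.5;0 0 0 0 0"

```text
time_s: 14.75
eef_pos: [0.4959, 0.0135, 0.1204]
tool_rot: [3.141, 0.0, 1.147]
ft_force: [2.5, -2.7, -1.6]
gripper_width: 0.0091
gripper_force: 87.9
```

drive_tool:
  increments: "0 0.00002 -0.00144 0 1.5;0 0.00002 -0.00144 0 1.5;0 0.00002 -0.00144 0 1.5;0 0.00002 -0.00144 0 1.5;0 0.00002 -0.00144 0 1.5;0 0 0 0 0;0 0 0 0 0"

```text
time_s: 15.33
eef_pos: [0.4896, 0.0169, 0.1203]
tool_rot: [-3.141, 0.0, 1.019]
ft_force: [0.1, -1.0, -1.2]
gripper_width: 0.0092
gripper_force: 87.9
```

```bash
python3 q.py
```

```text
15.3333 pos [0.4896 0.0169 0.1203] yaw 58.39 F [ 0.09 -0.98 -1.24] Mz 0.041 tau 0.073 L 0.055
```

drive_tool:
  increments: "0 0.00001 -0.00096 0 1;0 0.00001 -0.00096 0 1;0 0.00001 -0.00096 0 1;0 0.00001 -0.00096 0 1;0 0 0 0 0"

```text
time_s: 15.75
eef_pos: [0.4863, 0.0191, 0.1203]
tool_rot: [-3.141, 0.0, 0.947]
ft_force: [0.3, -2.2, -1.4]
gripper_width: 0.0088
gripper_force: 87.8
```

drive_tool:
  increments: "0 0.00001 -0.00096 0 1;0 0 0 0 0;0 0 0 0 0"

```text
time_s: 16.0
eef_pos: [0.4857, 0.0195, 0.1203]
tool_rot: [-3.142, 0.0, 0.931]
ft_force: [-0.6, -0.6, -2.6]
gripper_width: 0.0089
gripper_force: 87.8
```

```bash
python3 q.py
```

```text
16.0 pos [0.4857 0.0195 0.1203] yaw 53.36 F [-0.61 -0.64 -2.65] Mz 0.026 tau 0.019 L 0.055
```

drive_tool:
  increments: "0 0.00001 -0.00096 0 1;0 0 0 0 0;0 0 0 0 0"

```text
time_s: 16.25
eef_pos: [0.4849, 0.0201, 0.1203]
tool_rot: [-3.141, 0.0, 0.914]
ft_force: [-0.2, -0.7, -1.4]
gripper_width: 0.009
gripper_force: 87.8
```

```bash
python3 q.py
```

```text
16.25 pos [0.4849 0.0201 0.1203] yaw 52.36 F [-0.21 -0.69 -1.43] Mz 0.069 tau 0.083 L 0.055
```

drive_tool:
  increments: "0 0.00001 -0.00096 0 1;0 0 0 0 0;0 0 0 0 0"

```text
time_s: 16.5
eef_pos: [0.4842, 0.0207, 0.1203]
tool_rot: [-3.142, 0.0, 0.896]
ft_force: [-0.6, -1.5, -1.5]
gripper_width: 0.0091
gripper_force: 87.8
```

```bash
python3 q.py
```

```text
16.5 pos [0.4842 0.0207 0.1203] yaw 51.36 F [-0.61 -1.5  -1.5 ] Mz 0.11 tau 0.134 L 0.0549
```

drive_tool:
  increments: "0 0.00001 -0.00096 0 1;0 0 0 0 0;0 0 0 0 0"

```text
time_s: 16.75
eef_pos: [0.4834, 0.0213, 0.1204]
tool_rot: [3.142, 0.0, 0.879]
ft_force: [-0.8, -1.4, -1.7]
gripper_width: 0.0087
gripper_force: 87.9
```

```bash
python3 q.py
```

```text
16.75 pos [0.4834 0.0213 0.1204] yaw 50.36 F [-0.75 -1.43 -1.7 ] Mz 0.084 tau 0.101 L 0.0549
```

Still only drag. Continuing a degree at a time.

drive_tool:
  increments: "0 0.00001 -0.00096 0 1;0 0 0 0 0;0 0 0 0 0"

```text
time_s: 17.0
eef_pos: [0.4827, 0.0219, 0.1203]
tool_rot: [-3.142, 0.0, 0.862]
ft_force: [-1.4, -1.7, -2.8]
gripper_width: 0.0089
gripper_force: 87.9
```

```bash
python3 q.py
```

```text
17.0 pos [0.4827 0.0219 0.1203] yaw 49.36 F [-1.45 -1.71 -2.8 ] Mz 0.106 tau 0.106 L 0.0549
```

drive_tool:
  increments: "0 0.00001 -0.00115 0 1.2;0 0 0 0 0;0 0 0 0 0"

```text
time_s: 17.25
eef_pos: [0.4818, 0.0227, 0.1203]
tool_rot: [-3.142, 0.0, 0.841]
ft_force: [-1.5, -1.2, -1.3]
gripper_width: 0.0091
gripper_force: 87.9
```

```bash
python3 q.py
```

```text
17.25 pos [0.4818 0.0227 0.1203] yaw 48.16 F [-1.49 -1.17 -1.31] Mz 0.128 tau 0.109 L 0.0549
```

drive_tool:
  increments: "0 0.00001 -0.00115 0 1.2;0 0 0 0 0;0 0 0 0 0"

```text
time_s: 17.5
eef_pos: [0.481, 0.0235, 0.1204]
tool_rot: [-3.142, -0.0, 0.82]
ft_force: [-0.6, -0.7, -1.5]
gripper_width: 0.009
gripper_force: 87.9
```

```bash
python3 q.py
```

```text
17.5 pos [0.481  0.0235 0.1204] yaw 46.96 F [-0.64 -0.66 -1.52] Mz 0.104 tau 0.103 L 0.0549
```

drive_tool:
  increments: "0 0.00001 -0.00115 0 1.2;0 0 0 0 0;0 0 0 0 0"

```text
time_s: 17.75
eef_pos: [0.4802, 0.0243, 0.1203]
tool_rot: [-3.142, 0.0, 0.799]
ft_force: [-1.3, -0.8, -2.5]
gripper_width: 0.0089
gripper_force: 87.9
```

```bash
python3 q.py
```

```text
17.75 pos [0.4802 0.0243 0.1203] yaw 45.76 F [-1.27 -0.79 -2.49] Mz 0.086 tau 0.065 L 0.0549
```

drive_tool:
  increments: "0 0.00001 -0.00115 0 1.2;0 0 0 0 0;0 0 0 0 0"

```text
time_s: 18.0
eef_pos: [0.4793, 0.0251, 0.1203]
tool_rot: [-3.142, 0.0, 0.778]
ft_force: [-2.2, -0.6, -1.7]
gripper_width: 0.0092
gripper_force: 87.9
```

```bash
python3 q.py
```

```text
18.0 pos [0.4793 0.0251 0.1203] yaw 44.56 F [-2.17 -0.57 -1.66] Mz 0.11 tau 0.048 L 0.0549
```

drive_tool:
  increments: "0 0.00001 -0.00115 0 1.2;0 0 0 0 0;0 0 0 0 0"

```text
time_s: 18.25
eef_pos: [0.4786, 0.0259, 0.1204]
tool_rot: [-3.142, -0.0, 0.757]
ft_force: [-1.8, -1.2, -2.0]
gripper_width: 0.0091
gripper_force: 87.9
```

```bash
python3 q.py
```

```text
18.25 pos [0.4786 0.0259 0.1204] yaw 43.36 F [-1.8  -1.19 -2.04] Mz 0.143 tau 0.121 L 0.0548
```

drive_tool:
  increments: "0 0.00001 -0.00115 0 1.2;0 0 0 0 0;0 0 0 0 0"

```text
time_s: 18.5
eef_pos: [0.4778, 0.0267, 0.1204]
tool_rot: [3.142, -0.0, 0.736]
ft_force: [-1.2, -0.4, -1.4]
gripper_width: 0.009
gripper_force: 87.9
```

```bash
python3 q.py
```

```text
18.5 pos [0.4778 0.0267 0.1204] yaw 42.15 F [-1.16 -0.43 -1.38] Mz 0.139 tau 0.113 L 0.0548
```

drive_tool:
  increments: "0 0.00001 -0.00115 0 1.2;0 0 0 0 0;0 0 0 0 0"

```text
time_s: 18.75
eef_pos: [0.477, 0.0276, 0.1203]
tool_rot: [-3.142, 0.0, 0.715]
ft_force: [-2.2, -0.2, -1.1]
gripper_width: 0.0089
gripper_force: 87.9
```

```bash
python3 q.py
```

```text
18.75 pos [0.477  0.0276 0.1203] yaw 40.96 F [-2.24 -0.22 -1.05] Mz 0.162 tau 0.09 L 0.0548
```

drive_tool:
  increments: "0 0.00001 -0.00115 0 1.2;0 0 0 0 0;0 0 0 0 0"

```text
time_s: 19.0
eef_pos: [0.4763, 0.0285, 0.1203]
tool_rot: [-3.142, 0.0, 0.694]
ft_force: [-1.7, -0.7, -1.3]
gripper_width: 0.009
gripper_force: 87.9
```

```bash
python3 q.py
```

```text
19.0 pos [0.4763 0.0285 0.1203] yaw 39.76 F [-1.72 -0.66 -1.31] Mz 0.11 tau 0.077 L 0.0548
```

drive_tool:
  increments: "0 0.00001 -0.00115 0 1.2;0 0 0 0 0;0 0 0 0 0"

```text
time_s: 19.25
eef_pos: [0.4755, 0.0294, 0.1203]
tool_rot: [3.142, -0.0, 0.673]
ft_force: [-2.2, 0.2, -1.0]
gripper_width: 0.0094
gripper_force: 87.9
```

```bash
python3 q.py
```

```text
19.25 pos [0.4755 0.0294 0.1203] yaw 38.56 F [-2.23  0.16 -1.04] Mz 0.196 tau 0.112 L 0.0548
```

drive_tool:
  increments: "0 0.00001 -0.00115 0 1.2;0 0 0 0 0;0 0 0 0 0"

```text
time_s: 19.5
eef_pos: [0.4748, 0.0303, 0.1203]
tool_rot: [-3.142, 0.0, 0.652]
ft_force: [-2.4, -0.3, -2.2]
gripper_width: 0.0092
gripper_force: 87.9
```

```bash
python3 q.py
```

```text
19.5 pos [0.4748 0.0303 0.1203] yaw 37.36 F [-2.41 -0.31 -2.22] Mz 0.161 tau 0.093 L 0.0548
```

drive_tool:
  increments: "0 0.00001 -0.00115 0 1.2;0 0 0 0 0;0 0 0 0 0"

```text
time_s: 19.75
eef_pos: [0.4741, 0.0312, 0.1203]
tool_rot: [-3.142, 0.0, 0.631]
ft_force: [-2.8, -1.2, -1.1]
gripper_width: 0.0086
gripper_force: 87.9
```

```bash
python3 q.py
```

```text
19.75 pos [0.4741 0.0312 0.1203] yaw 36.16 F [-2.77 -1.18 -1.14] Mz 0.141 tau 0.102 L 0.0548
```

drive_tool:
  increments: "0 0.00001 -0.00115 0 1.2;0 0 0 0 0;0 0 0 0 0"

```text
time_s: 20.0
eef_pos: [0.4734, 0.0322, 0.1204]
tool_rot: [-3.142, 0.0, 0.61]
ft_force: [-2.8, -1.0, -2.2]
gripper_width: 0.0091
gripper_force: 87.9
```

```bash
python3 q.py
```

```text
20.0 pos [0.4734 0.0322 0.1204] yaw 34.96 F [-2.78 -0.99 -2.16] Mz 0.218 tau 0.173 L 0.0548
```

drive_tool:
  increments: "0 0.00001 -0.00057 0 0.6;0 0 0 0 0;0 0 0 0 0"

```text
time_s: 20.25
eef_pos: [0.4732, 0.0326, 0.1204]
tool_rot: [-3.142, -0.0, 0.6]
ft_force: [-3.3, 0.5, -2.4]
gripper_width: 0.0088
gripper_force: 87.9
```

```bash
python3 q.py
```

```text
20.25 pos [0.4732 0.0326 0.1204] yaw 34.36 F [-3.3   0.51 -2.37] Mz 0.179 tau 0.053 L 0.0547
```

drive_tool:
  increments: "0 0.00001 -0.00115 0 1.2;0 0 0 0 0;0 0 0 0 0"

```text
time_s: 20.5
eef_pos: [0.4725, 0.0335, 0.1203]
tool_rot: [3.142, 0.0, 0.579]
ft_force: [-3.2, 0.5, -3.1]
gripper_width: 0.009
gripper_force: 88.0
```

```bash
python3 q.py
```

```text
20.5 pos [0.4725 0.0335 0.1203] yaw 33.16 F [-3.16  0.55 -3.07] Mz 0.216 tau 0.095 L 0.0547
```

drive_tool:
  increments: "0 0.00001 -0.00115 0 1.2;0 0 0 0 0;0 0 0 0 0"

```text
time_s: 20.75
eef_pos: [0.472, 0.0344, 0.1204]
tool_rot: [3.141, -0.0, 0.558]
ft_force: [-3.0, -1.6, -1.5]
gripper_width: 0.0092
gripper_force: 88.1
```

```bash
python3 q.py
```

```text
20.75 pos [0.472  0.0344 0.1204] yaw 31.95 F [-2.99 -1.63 -1.46] Mz 0.274 tau 0.261 L 0.0547
```

drive_tool:
  increments: "0 0 -0.00048 0 0.5;0 0 0 0 0;0 0 0 0 0"

```text
time_s: 21.0
eef_pos: [0.4717, 0.0348, 0.1204]
tool_rot: [3.142, -0.0, 0.549]
ft_force: [-2.3, -1.6, -1.8]
gripper_width: 0.0092
gripper_force: 88.1
```

```bash
python3 q.py
```

```text
21.0 pos [0.4717 0.0348 0.1204] yaw 31.46 F [-2.33 -1.64 -1.84] Mz 0.343 tau 0.351 L 0.0547
```

The stop is felt: torque is rising about 0.2 N m per degree. I'll nip up gently to about 0.65 N m.

drive_tool:
  increments: "0 0 -0.00067 0 0.7;0 0 0 0 0;0 0 0 0 0"

```text
time_s: 21.25
eef_pos: [0.4714, 0.0354, 0.1204]
tool_rot: [3.141, -0.0, 0.537]
ft_force: [-2.1, -2.2, -3.0]
gripper_width: 0.009
gripper_force: 88.2
```

```bash
python3 q.py
```

```text
21.25 pos [0.4714 0.0354 0.1204] yaw 30.76 F [-2.08 -2.18 -2.99] Mz 0.351 tau 0.393 L 0.0547
```

drive_tool:
  increments: "0 0 -0.00067 0 0.7;0 0 0 0 0;0 0 0 0 0;0 0 0 0 0"

```text
time_s: 21.58
eef_pos: [0.471, 0.036, 0.1204]
tool_rot: [3.142, -0.0, 0.525]
ft_force: [-1.4, -3.0, -1.8]
gripper_width: 0.0091
gripper_force: 88.3
```

```bash
python3 q.py
```

```text
21.5833 pos [0.471  0.036  0.1204] yaw 30.06 F [-1.4  -2.99 -1.77] Mz 0.381 tau 0.482 L 0.0547
```

drive_tool:
  increments: "0 0 -0.00067 0 0.7;0 0 0 0 0;0 0 0 0 0;0 0 0 0 0"

```text
time_s: 21.92
eef_pos: [0.4707, 0.0365, 0.1204]
tool_rot: [3.142, -0.0, 0.512]
ft_force: [-0.4, -4.3, -1.9]
gripper_width: 0.0088
gripper_force: 88.3
```

```bash
python3 q.py
```

```text
21.9167 pos [0.4707 0.0365 0.1204] yaw 29.36 F [-0.43 -4.25 -1.91] Mz 0.321 tau 0.51 L 0.0547
```

drive_tool:
  increments: "0 0 -0.00067 0 0.7;0 0 0 0 0;0 0 0 0 0;0 0 0 0 0"

```text
time_s: 22.25
eef_pos: [0.4704, 0.0371, 0.1204]
tool_rot: [3.141, -0.0, 0.5]
ft_force: [-1.8, -5.5, -2.3]
gripper_width: 0.0084
gripper_force: 88.5
```

```bash
python3 q.py
```

```text
22.25 pos [0.4704 0.0371 0.1204] yaw 28.65 F [-1.76 -5.51 -2.32] Mz 0.394 tau 0.608 L 0.0547
```

The eye is home and nipped at about 0.6 N m, after some 0.87 rad of turn. Now I'll back off into the slack and check.

drive_tool:
  increments: "0 0 0.0019 0 -2;0 0 0.0019 0 -2;0 0 0.0019 0 -2;0 0 0.0019 0 -2;0 0 0.0019 0 -2;0 0 0.0019 0 -2;0 0 0.0019 0 -2;0 0 0.0019 0 -2;0 0 0.0019 0 -2;0 0 0.0019 0 -2;0 0 0 0 0;0 0 0 0 0"

```text
time_s: 23.25
eef_pos: [0.4821, 0.0226, 0.1205]
tool_rot: [-3.142, -0.001, 0.848]
ft_force: [-0.3, -0.2, -0.6]
gripper_width: 0.0092
gripper_force: 87.9
```

```bash
python3 q.py
python3 - <<'E'
from h import *
q=avg("side",4)[:,:,::-1];t=avg("top",4)[:,:,::-1]
cv2.imwrite("pics/s6.png",q)
cv2.imwrite("pics/c6.png",np.hstack([cv2.resize(q[165:225,200:250],None,fx=8,fy=8,interpolation=2),cv2.resize(t[155:215,205:255],None,fx=8,fy=8,interpolation=2)]))
E
```

```text
23.25 pos [0.4821 0.0226 0.1205] yaw 48.58 F [-0.26 -0.23 -0.59] Mz -0.021 tau -0.023 L 0.0547
```

View pics/c6.png

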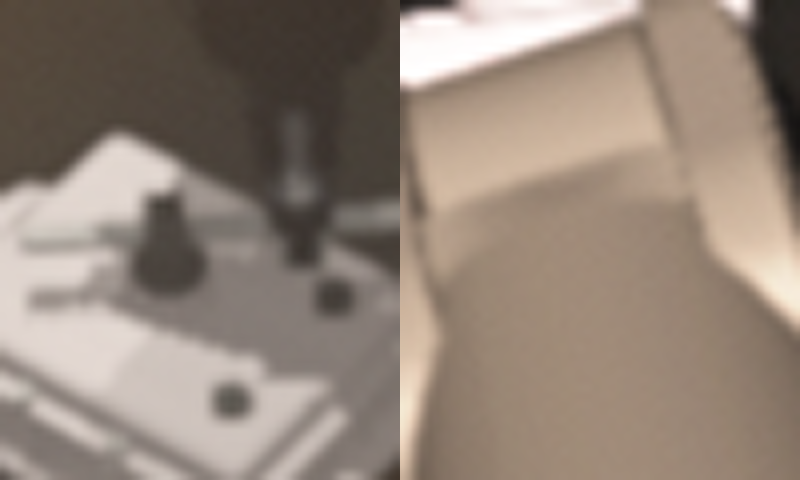

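The side view shows the ring edge-on at about (165,240), with the bar slack through it and all forces near zero. Turning a little further inside the slack, then drawing out.

drive_tool:
  increments: "0 0 0.0019 0 -2;0 0 0.0019 0 -2;0 0 0.0019 0 -2;0 0 0 0 0;0 -0.004 0 0 0;0 -0.004 0 0 0;0 -0.004 0 0 0;0 0 0 0 0"

```text
time_s: 24.32
eef_pos: [0.4786, 0.0079, 0.1203]
tool_rot: [-3.141, 0.001, 0.953]
ft_force: [0.3, 0.3, -1.6]
gripper_width: 0.0094
gripper_force: 87.9
```

```bash
python3 q.py
```

```text
24.3167 pos [0.4786 0.0079 0.1203] yaw 54.59 F [ 0.28  0.32 -1.59] Mz 0.019 tau 0.023 L 0.0685
```

drive_tool:
  increments: "0 -0.007 0 0 0;0 -0.007 0 0 0;0 -0.007 0 0 0;0 -0.007 0 0 0;0 -0.007 0 0 0;0 -0.007 0 0 0;0 0 0 0 0"

```text
time_s: 24.9
eef_pos: [0.4541, -0.0268, 0.1203]
tool_rot: [-3.141, 0.001, 0.953]
ft_force: [0.3, -0.1, -2.1]
gripper_width: 0.0093
gripper_force: 87.9
```

drive_tool:
  increments: "0 -0.007 0 0 0;0 -0.007 0 0 0;0 -0.007 0 0 0;0 -0.007 0 0 0;0 -0.007 0 0 0;0 -0.006 0 0 0;0 0 0 0 0;0 0 0 0 0"

```text
time_s: 25.57
eef_pos: [0.4313, -0.0591, 0.1204]
tool_rot: [3.141, -0.0, 0.953]
ft_force: [0.4, 0.4, -0.8]
gripper_width: 0.0091
gripper_force: 87.9
```

```bash
python3 q.py
```

```text
25.5667 pos [ 0.4313 -0.0591  0.1204] yaw 54.63 F [ 0.42  0.36 -0.81] Mz -0.002 tau 0.02 L 0.1506
```

drive_tool:
  increments: "0 0 0 -0.01 0;0 0 0 -0.01 0;0 0 0 -0.01 0;0 0 0 -0.01 0;0 0 0 -0.01 0;0 0 0 -0.003 0;0 0 0 0 0"

```text
time_s: 26.15
eef_pos: [0.4319, -0.0589, 0.1745]
tool_rot: [3.14, -0.001, 0.954]
ft_force: [-0.8, -0.4, -2.4]
gripper_width: 0.009
gripper_force: 87.9
```

drive_tool:
  increments: "0 0 0 0 5;0 0 0 0 5;0 0 0 0 5;0 0 0 0 5;0 0 0 0 5;0 0 0 0 5;0 0 0 0 5;0 0 0 0 5;0 0 0 0 4;0 0 0 0 0;0 0 0 0 0"

```text
time_s: 27.07
eef_pos: [0.4312, -0.0588, 0.1731]
tool_rot: [-3.141, 0.0, 0.189]
ft_force: [-0.1, 0.2, -1.7]
gripper_width: 0.0091
gripper_force: 87.9
```

Run:
```python
from h import *
s=state();p=s["eef_pos"];y=s["tool_rot"][2];d=np.array([.467,-.2625])-p[:2];c,n=np.cos(.1845),np.sin(.1845)
print(p,y,"turn deg",np.degrees(y-.1845),"dx",d@[np.cos(y),np.sin(y)],"dy",d@[np.sin(y),-np.cos(y)])
```

```text
[ 0.43115963 -0.05879814  0.17305671] 0.18868109362485996 turn deg 0.23955901845353075 dx -0.0030027589616513366 dy 0.2068090056709562
```

drive_tool:
  increments: "0 -0.003 0.02 0 0.2;0 0 0.02 0 0;0 0 0.02 0 0;0 0 0.02 0 0;0 0 0.02 0 0;0 0 0.02 0 0;0 0 0.02 0 0;0 0 0.02 0 0;0 0 0.02 0 0;0 0 0.02 0 0;0 0 0.007 0 0;0 0 0 0 0"

```text
time_s: 28.07
eef_pos: [0.4659, -0.2645, 0.1729]
tool_rot: [-3.142, 0.0, 0.182]
ft_force: [0.1, 0.6, -2.1]
gripper_width: 0.0088
gripper_force: 87.9
```

Run:
```python
from h import *
s=state();p=s["eef_pos"];y=s["tool_rot"][2];d=np.array([.467,-.2625])-p[:2]
print(p,y,"turn",np.degrees(y-.1845),"dx",d@[np.cos(y),np.sin(y)],"dy",d@[np.sin(y),-np.cos(y)])
q=avg("side",6)[:,:,::-1];B=p-[0,0,.0069];u=np.array([np.cos(y),np.sin(y),0]);print("pred ends",proj("side",B+.12*u),proj("side",B-.12*u))
h=cv2.cvtColor(q,cv2.COLOR_BGR2HSV)
cv2.imwrite("pics/s7.png",q);cv2.imwrite("pics/c7.png",cv2.resize(q[90:210,230:350],None,fx=5,fy=5,interpolation=2))
```

```text
[ 0.4658617  -0.26452134  0.17292994] 0.182490363848683 turn -0.11514366982737793 dx 0.0014862250450609392 dy -0.0017811961894400618
pred ends [268.98014585 132.63270966] [327.19538988 155.52610185]
```

View pics/c7.png

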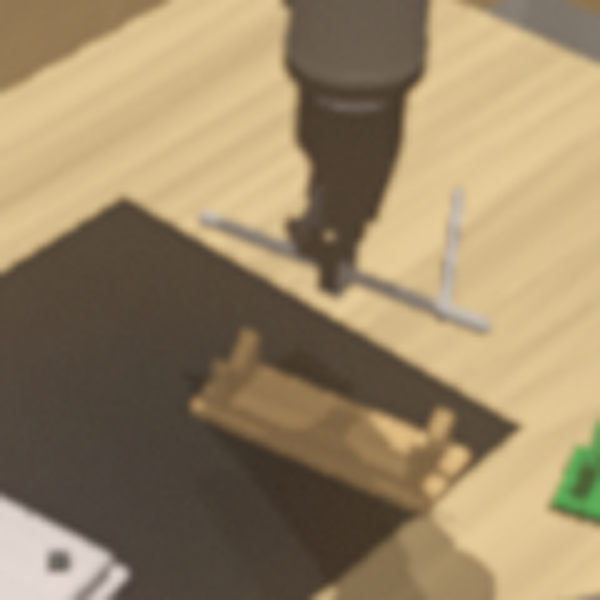

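The bar ends match the prediction, so it hasn't shifted in the grip. It hangs over the empty rest, so I'll correct by 1.5 mm and lower it.

drive_tool:
  increments: "0 0.0015 -0.0018 0.01 0;0 0 0 0.02 0;0 0 0 0.02 0;0 0 0 0.02 0;0 0 0 0.015 0;0 0 0 0.01 0;0 0 0 0.01 0;0 0 0 0.005 0;0 0 0 0 0;0 0 0 0 0"

```text
time_s: 29.2
eef_pos: [0.4674, -0.2609, 0.0635]
tool_rot: [3.142, -0.0, 0.183]
ft_force: [0.3, -0.2, -1.0]
gripper_width: 0.0094
gripper_force: 87.9
```

```bash
python3 q.py
```

```text
29.2 pos [ 0.4674 -0.2609  0.0635] yaw 10.48 F [ 0.26 -0.23 -1.01] Mz -0.037 tau 0.06 L 0.3288
```

drive_tool:
  increments: "0 0 0.0015 0.003 0;0 0 0 0.003 0;0 0 0 0.003 0;0 0 0 0.003 0;0 0 0 0.002 0;0 0 0 0 0;0 0 0 0 0"

```text
time_s: 29.78
eef_pos: [0.4676, -0.2627, 0.0493]
tool_rot: [3.141, -0.0, 0.182]
ft_force: [0.6, -2.8, -1.7]
gripper_width: 0.009
gripper_force: 88.3
```

```bash
python3 q.py
```

```text
29.7833 pos [ 0.4676 -0.2627  0.0493] yaw 10.45 F [ 0.59 -2.78 -1.7 ] Mz 0.01 tau 0.342 L 0.3306
```

Seated within half a millimetre of the grasp height with small forces. Releasing slowly, then retreating.

drive_tool:
  increments: "10 0 0 0 0;15 0 0 0 0;20 0 0 0 0;30 0 0 0 0;45 0 0 0 0;65 0 0 0 0;85 0 0 0 0;100 0 0 0 0;100 0 0 0 0;100 0 0 0 0"

```text
time_s: 30.62
eef_pos: [0.4675, -0.2624, 0.0493]
tool_rot: [-3.142, -0.0, 0.183]
ft_force: [-0.1, 0.0, 0.3]
gripper_width: 0.0852
gripper_force: 0.0
```

drive_tool:
  increments: "100 0 0 -0.005 0;100 0 0 -0.01 0;100 0 0 -0.02 0;100 0 0 -0.03 0;100 0 0 -0.03 0;100 0 0 -0.03 0;100 0 0 -0.03 0;100 0 0 0 0;100 0 -0.03 0 0;100 0 0 0 0"

```text
time_s: 31.45
eef_pos: [0.4617, -0.2294, 0.2055]
tool_rot: [-3.141, -0.001, 0.185]
ft_force: [1.6, 0.8, 0.2]
gripper_width: 0.0854
gripper_force: 0.0
```

Run:
```python
from h import *
q=avg("side",6)[:,:,::-1];t=avg("top",4)[:,:,::-1]
print("orig ends side [268.9 157.3] [323.4 180.1]")
h=cv2.cvtColor(q,cv2.COLOR_BGR2HSV);m=((h[...,1]<45)&(h[...,2]>100)).astype(np.uint8);mm=np.zeros_like(m);mm[150:190,260:332]=m[150:190,260:332]
k,l,st,_=cv2.connectedComponentsWithStats(mm);i=1+st[1:,4].argmax();ys,xs=np.where(l==i);P=np.c_[xs,ys].astype(float);c=P.mean(0);u=np.linalg.svd(P-c)[2][0];w=(P-c)@u;print(c+u*w.min(),c+u*w.max())
a=cv2.resize(q[140:230,200:340],(560,360),interpolation=2);b=cv2.resize(t[150:260,300:360],(200,360),interpolation=2);cv2.imwrite("pics/c8.png",np.hstack([a,b]))
s=state();print(s["eef_pos"],s["gripper_width"],s["time_s"])
```

```text
orig ends side [268.9 157.3] [323.4 180.1]
[268.79932269 157.48366659] [323.00991836 179.97609506]
[ 0.46198119 -0.23317128  0.20417643] 0.08536514731360426 31.95
```

View pics/c8.png

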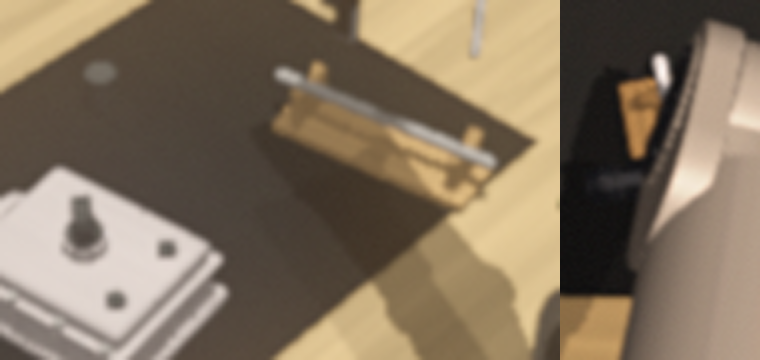

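The bar is back in both notches, with its ends within 0.4 px of where they started. The eye has been turned home and the gripper is clear.

```bash
python3 -c "
from plant import job_done;print(job_done())"
```

```text
the job is handed in; nothing more can be done
None
```

The eye was turned about 0.87 rad clockwise to its stop and nipped at about 0.6 N m, and the bar is back in both notches of its rest; I handed the job in at about 32 s, and it returned no verdict.

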